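Set the length stop to the longest test bar

TASK

Set the bench length stop to the longest of the three sand test bars: loosen the collar's wing screw, slide the collar back, lay the longest bar flat in the bed between the anvil and the stop arm, and slide the collar up until the bar is held without play between them. Then tighten the wing screw fully again and leave the bar in the gauge; leave the two other bars and everything else on the table where they are.

Things in the scene. Friction and masses are not known exactly. Their poses are not given: they have to be found in the camera images.
- stop_gauge: fixed length-stop gauge on an aluminium base plate 154 x 268 x 12 mm. Origin: centre of the base's underside, on the table; x to the back (away from the bed), y along the shaft, z up. Steel shaft, 16 mm diameter, along y at x = +38, z = 62 mm, between two grey brackets 40 mm wide, 14 mm thick, up to z = 82 mm, at y = -115 and +117 mm. The bed for the bar lies in front of the shaft (see anvil_face)
- anvil_face (a point): middle of the bed's floor at the anvil's face: gauge frame x = -32, y = -100, z = 12 mm; axes as the gauge's. The bed is a straight channel from here along +y for 216 mm, 38 mm wide between lips 6 mm thick and 5 mm high, open above. The anvil is a steel block 50 mm wide (x), 30 mm long (y), 32 mm high above the bed, its face looking to +y; the bar's end goes against it
- stop_face (a point): point of the stop arm's face straight opposite anvil_face, at bed floor height; moves with the collar; axes as the gauge's. The collar is a dark steel ring on the shaft, 52 mm diameter, 36 mm long (y). Its stop arm, 12 mm thick, z = 23 to 57 mm above the table, reaches forward across the bed; its -y face, flush with the collar's -y face, stops the bar
- collar (a joint): slide of the collar along the shaft, m: the gap between anvil and stop face, 0 to 0.170, growing to the gauge's +y. Starts at 0.03 to 0.07, too narrow for the bar. Slides with about 2 N (plus 8 N per m/s) when the screw is loose; clamped when it is tight
- wing_centre (a point): middle of the set screw's wing (72 mm long over its rounded ends, 11 mm thick, 24 mm deep), 52 mm from the shaft's centre line along the screw axis, which leans 25 degrees from vertical to the gauge's front (-x, over the bed), over the middle of the collar's length. Site z: screw axis, outward; x: along the wing's length; y: through its thickness. Moves and turns with the screw
- set_screw (a joint): turn of the set screw, rad: 0 = tight, 1.5 = fully loose (stop); loosens anticlockwise seen from outside (positive about wing_centre's z). Grips the shaft below about 0.7, frees the collar above; backs out 1.6 mm per rad. Turns against 0.1 to 0.2 N m, stays where left. At 0 the wing's length lies 0.6 rad clockwise of the gauge's front-back plane
- bar_long: the longest of three square sand-coloured test bars: 120 mm long (body x), 28 x 28 mm across, about 0.13 kg, lying loose on the table. Origin: centre of its underside
- bar_middle: the middle bar, 95 mm long, 28 x 28 mm across, otherwise the same; stays where it is
- bar_short: the short bar, 72 mm long, 28 x 28 mm across, otherwise the same; stays where it is
- bolt_tin: small open tin with bolts, 67 mm diameter, 47 mm high, behind the gauge; bystander, stays; origin under its centre
- glue_bottle: brown bottle with black cap, 33 x 50 x 126 mm, standing behind the gauge; bystander, stays; origin under its centre
- sanding_block: sanding block 66 x 112 x 32 mm, lying behind the gauge; bystander, stays; origin under its centre
- core_broken: squat round sand core, 48 mm diameter, 59 mm high, standing off the gauge's +y end; bystander, stays; origin under its centre
Not all that is in view belongs to the job. Leave any green look-alike of the bar_long alone.

How it is judged:
By the outcome, as a careful person would: the job done as asked, in the order asked, and still so for the second after the job is handed in, with the robot touching nothing.
It also fails if it takes over 72 s, if anything falls off the work surface, if the arm or the gripper's body presses on something with over 40 N, if the wrist force passes 120 N, or if a joint passes its speed limit or range.

ROBOT

A 6-joint arm with a two-finger parallel gripper is mounted at the origin on the work surface; the furniture and walls round the work are solid. World frame = base frame: x ahead of the robot, y to its left, z up, the work surface at z = 0. Lengths are in m, angles in rad, forces in N, time in s.
With the tool pointing down it reaches from about 0.3 to 0.875 m from the base axis. Payload 6.4 kg.
Tool frame: the origin (TCP) lies midway between the tips of the shut fingers; the grasp point (between the pads) lies 19 mm behind it; z points along the fingers, y is the direction in which the jaws open and shut (so a half turn about z gives the same grasp; the last joint's range is limited). The gripper opens to 85 mm and grips with 20 to 120 N. Pads are 22 mm wide; open, the fingers measure 114 mm over their backs; the gripper's body (76 mm by 85 mm) begins 54 mm behind the grasp point. The pads swing forward as they close: fully open they stand 13 mm farther back than shut.
Start: joints at [-1.477, 0.181, 1.607, -0, 1.354, -0.206], TCP at [0.17, -0.549, 0.231] pointing down, gripper open.
Joint ranges: [-2.99, 2.99], [-0.89, 2.07], [0.3, 2.58], [-1.14, 4.28], [0, 2.63], [-3.12, 3.12]. Speed limits (rad/s): [2.57, 2.57, 3.01, 3.14, 3.14, 3.14].

INTERFACE

Orientations are given as a unit quaternion [w, x, y, z].
In Python, from bench import ctrl, optics, ticket gives the robot as it stands. The module is installed in compiled form; this text tells all that it offers.
- The arm moves only by the tool step_arm, never from a script. Its argument "targets" is text: rows parted by semicolons, each of 6 numbers parted by spaces: the shift along the tool's x, y, z in mm, then the turn, a rotation vector about the tool's x, y, z in rad. In form: dx dy dz rx ry rz; .... A call has 1 to 8 rows; each row is the pose to reach, as a shift and turn from the pose commanded when the call began, along the tool's axes at that moment; what a row does not reach only later rows make up. A row lasts 1/8 s, in which the tool goes at most 62.5 mm and 10.7 degrees, less where a joint would pass 70% of its speed; a pose out of reach is approached as far as the arm can. A call with a gripper value outside its range is refused whole. "grip" is the opening in per cent of the stroke, from 0 (shut) to 100 (fully open), set as the call begins (left out, the last holds). The fingers move at their own pace and stop on an object; the grip force is fixed at half the most. Time passes only in rows, so rows that repeat a pose let the fingers close. It gives the time, the measured TCP pose, the force and the opening at its end, in the units of the state.
- ctrl.get_obs(): the state, without advancing time (a new reading comes with each control period).
- optics.camera(name): name is "scene" or "top" or "wrist"; returns a dict with "image" (384x512x3 uint8, red, green, blue), "mtx" (3x3 intrinsics, pixels), "D" ([k1, k2, p1, p2, k3] as OpenCV has them; the pictures are not rectified), "xyz" and "orientation" of the camera in the world. Camera axes: x right, y up, looking along -z (the intrinsics and any distortion apply to the point x, -y, -z); pixel columns grow to the right and rows downward; lengths in m; the calibration is good to about 2 mm. A picture is of the moment at which its call begins. There is no depth.
- ticket.hand_in(): hands the job in, once; it reports no verdict.
The state is a dict: "time_s": time; "q": joint angles; "dq": joint speeds; "joint_efforts": joint torques, N m; "eef_pos": TCP position; "eef_rot": TCP orientation; "wrist_force": force on the tool from outside, world axes, zero at the start; "torque": the same for the moment, N m; "opening": opening from 0.0 (shut) to 1.0 (fully open).
Only numpy, scipy, OpenCV 4.12 (cv2) and the standard library are available. Lean on these libraries where they do the work, as an engineer would, in place of code of your own. Each camera call takes 0.05 s, during which the arm holds its last target.

## Working session

There is one attempt and no reset: what is moved stays moved. The work goes in short steps, Python scripts to look and compute and a tool call to move; the robot and the scene stay as the last step left them, time stands still between calls to the robot, and variables do not carry over. Pictures are saved under pics/ and viewed, and the job is handed in when it is done.

Besides the shell and the picture viewer there is one more tool, called after ">>>" by a JSON object that holds its "api" and its "payload". step_arm: Moves the arm, as the interface text tells. Its arguments: {"type":"object","properties":{"targets":{"type":"string"},"grip":{"type":"number"}},"required":["targets"]}

```bash
ls; mkdir -p pics
python3 - <<'E'
from bench import ctrl, optics
import cv2,numpy as np
o=ctrl.get_obs()
for k,v in o.items(): print(k,np.round(v,4))
for n in ["scene","top","wrist"]:
    c=optics.camera(n); cv2.imwrite(f"pics/{n}0.png",cv2.cvtColor(c["image"],cv2.COLOR_RGB2BGR))
    print(n,np.round(c["mtx"],1).tolist(),c["D"],c["xyz"],c["orientation"])
E
```

```text
pics
time_s 0.0
q [-1.4773  0.1815  1.608   0.      1.3538 -0.2063]
dq [ 0.0009 -0.0012 -0.0003 -0.0015  0.0004  0.    ]
joint_efforts [-1.10000e-03 -4.44872e+01 -3.51342e+01 -4.00000e-04  9.10000e-03
 -0.00000e+00]
eef_pos [ 0.1698 -0.5488  0.2304]
eef_rot [-9.000e-04  9.888e-01  1.493e-01  1.000e-04]
wrist_force [ 0.3848 -0.0474 -0.1211]
torque [-0.007   0.0035  0.0052]
opening 0.9965
scene [[438.3, 0.0, 252.9], [0.0, 438.3, 192.5], [0.0, 0.0, 1.0]] [-0.12569007  0.          0.          0.          0.        ] [-0.37868236  0.43815417  1.11424789] [-0.49374941 -0.19979986  0.33481505  0.77729687]
top [[383.3, 0.0, 252.9], [0.0, 383.3, 188.8], [0.0, 0.0, 1.0]] [-0.11329164  0.          0.          0.          0.        ] [ 0.35368507 -0.05983605  1.12346919] [-0.70210092 -0.06200695  0.05255581  0.70742301]
wrist [[336.4, 0.0, 257.4], [0.0, 336.4, 193.1], [0.0, 0.0, 1.0]] [-0.04281036  0.          0.          0.          0.        ] [ 0.24329712 -0.52598917  0.3731066 ] [ 0.79513614 -0.12223663  0.09050999 -0.58704741]
```

View pics/scene0.png

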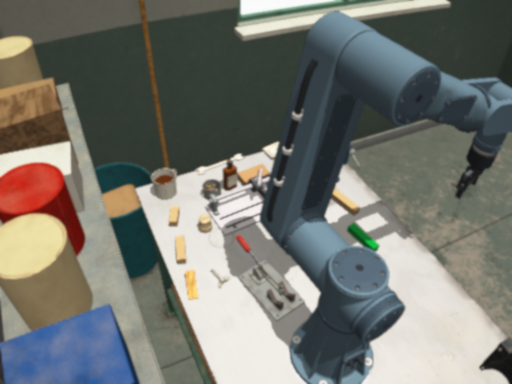

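View pics/top0.png

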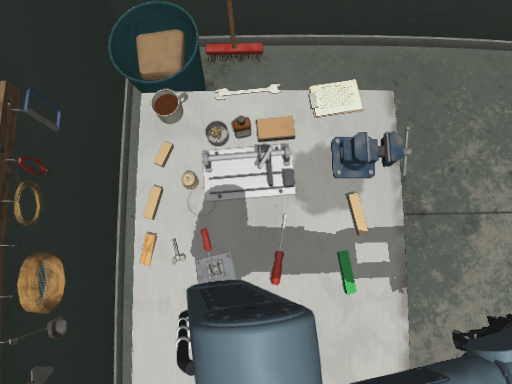

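View pics/wrist0.png

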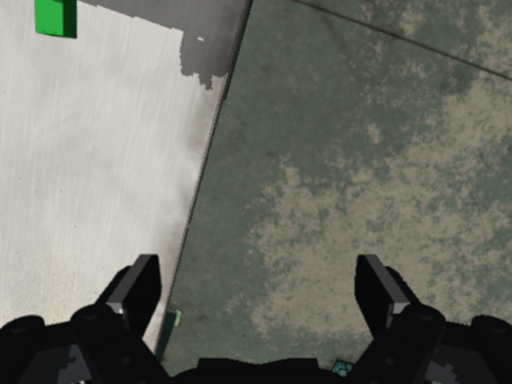

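```bash
cat > h.py <<'E'
from bench import ctrl, optics
import cv2,numpy as np
from scipy.spatial.transform import Rotation as R
def rot(q): return R.from_quat([q[1],q[2],q[3],q[0]])
def cam(n): return optics.camera(n)
F=np.diag([1.,-1,-1])
def proj(c,P):
    P=np.atleast_2d(P).astype(float); M=F@rot(c["orientation"]).as_matrix().T
    rv,_=cv2.Rodrigues(M); t=-M@np.array(c["xyz"])
    return cv2.projectPoints(P,rv,t,np.array(c["mtx"]),np.array(c["D"]))[0][:,0]
def unproj(c,uv,z):
    uv=np.atleast_2d(uv).astype(float)
    n=cv2.undistortPoints(uv[:,None],np.array(c["mtx"]),np.array(c["D"]))[:,0]
    d=np.c_[n,np.ones(len(n))]@F@rot(c["orientation"]).as_matrix().T
    o=np.array(c["xyz"]); return o+d*((z-o[2])/d[:,2])[:,None]
def save(c,name,box=None,s=1,pts=None):
    im=cv2.cvtColor(c["image"],cv2.COLOR_RGB2BGR).copy()
    x0,y0=0,0
    if box: x0,y0,x1,y1=box; im=im[y0:y1,x0:x1]
    im=cv2.resize(im,None,fx=s,fy=s,interpolation=cv2.INTER_CUBIC)
    if pts is not None:
        for p in pts: cv2.circle(im,(int((p[0]-x0+.5)*s),int((p[1]-y0+.5)*s)),2,(255,0,255),-1)
    cv2.imwrite("pics/"+name+".png",im)
E
python3 - <<'E'
from h import *
c=cam("top"); save(c,"t1",(190,130,310,210),6.5)
save(c,"t2",(130,130,390,280),3)
im=c["image"]; hsv=cv2.cvtColor(im,cv2.COLOR_RGB2HSV)
m=((hsv[...,0]>10)&(hsv[...,0]<28)&(hsv[...,1]>75)&(hsv[...,2]>110)).astype(np.uint8)
n,l,st,ce=cv2.connectedComponentsWithStats(m)
for i in range(1,n):
    if st[i,4]>60:
        pts=np.argwhere(l==i)[:,::-1].astype(float)
        w=unproj(c,pts,0.028)[:,:2].astype(np.float32)
        print(ce[i],st[i,4],cv2.minAreaRect(w), im[l==i].mean(0))
E
```

```text
[159.73478504  51.86823004] 1791 ((0.9714654088020325, 0.24610747396945953), (0.15469850599765778, 0.14646711945533752), 4.071752548217773) [147.52596315 122.4745952   89.90898939]
[ 1.68965517 90.03448276] 87 ((0.8652026653289795, 0.7733503580093384), (0.07272953540086746, 0.0149023262783885), 9.015731811523438) [129.34482759 106.44827586  80.34482759]
[275.16242938 127.49011299] 708 ((0.7178241610527039, -0.11326342821121216), (0.06098242849111557, 0.108266182243824), 4.938018321990967) [185.19350282 148.81779661 107.77118644]
[162.63681592 152.960199  ] 201 ((0.6436330676078796, 0.221664696931839), (0.026237735524773598, 0.07034491747617722), 65.42742919921875) [201.97512438 174.48756219 131.46766169]
[152.1533101  202.32752613] 287 ((0.49692270159721375, 0.24723771214485168), (0.027442798018455505, 0.09277553856372833), 73.19478607177734) [201.40418118 173.85017422 131.57839721]
[ 36.7972973  204.64864865] 74 ((0.49134501814842224, 0.6070231199264526), (0.08227205276489258, 0.015400423668324947), 2.476372241973877) [137.06756757 112.68918919  64.85135135]
[357.68378378 213.664864
[... 178 characters left out ...]
190476] 84 ((0.47385698556900024, 0.6727941632270813), (0.056063808500766754, 0.019154811277985573), 18.06568145751953) [138.33333333 115.60714286  69.82142857]
[147.34294872 248.75320513] 312 ((0.36164161562919617, 0.2580229640007019), (0.030007515102624893, 0.08737500011920929), 78.8360595703125) [201.86217949 161.56410256 103.84294872]
[ 28.94081633 286.17346939] 980 ((0.2497064471244812, 0.6191351413726807), (0.15705502033233643, 0.07344625145196915), 10.059170722961426) [145.26020408 111.06020408  67.9877551 ]
[ 53.69462647 279.51376147] 763 ((0.26962149143218994, 0.5396736264228821), (0.12501965463161469, 0.06855808198451996), 1.107317328453064) [147.93315858 115.40760157  73.65530799]
```

View pics/t1.png

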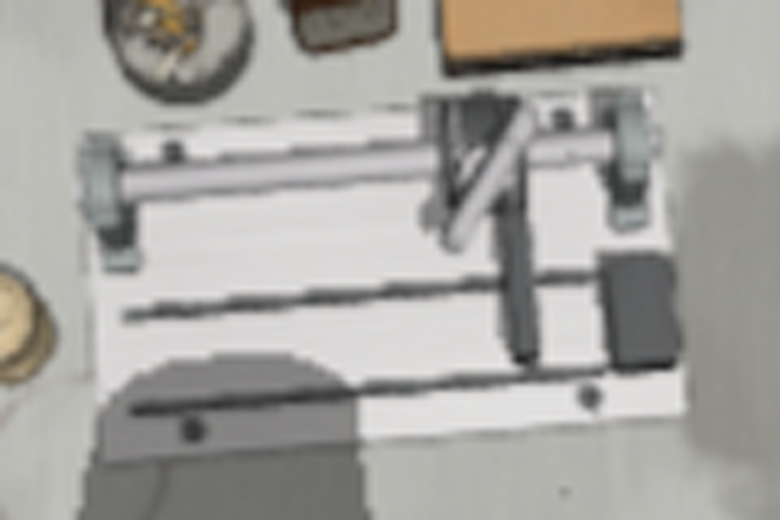

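View pics/t2.png

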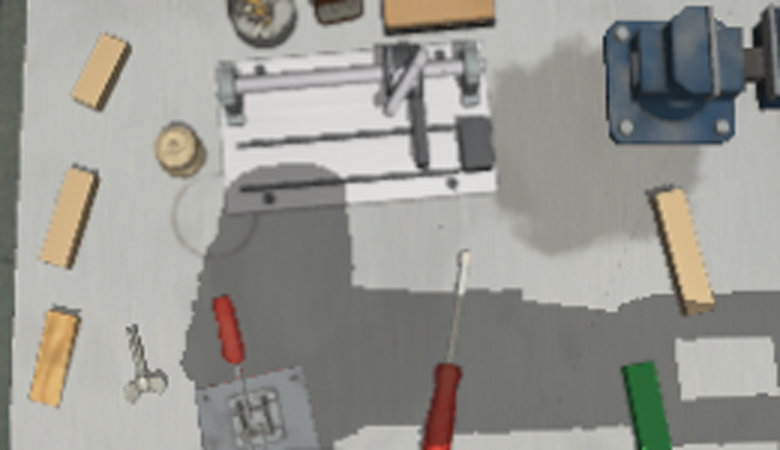

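```bash
cat >> h.py <<'E'
def gT(p,g):  # gauge pose p=(x,y,yaw), g mm
    g=np.atleast_2d(g)/1000.; c,s=np.cos(p[2]),np.sin(p[2])
    return np.c_[p[0]+c*g[:,0]-s*g[:,1],p[1]+s*g[:,0]+c*g[:,1],g[:,2]]
def base_model():
    L=[]
    def seg(a,b,n=25): L.extend(np.linspace(a,b,n))
    for z in (12,):
        seg((-77,-134,z),(-77,134,z));seg((77,-134,z),(77,134,z));seg((-77,-134,z),(77,-134,z));seg((-77,134,z),(77,134,z))
    for x in (-51,-57,-13,-7): seg((x,-100,17),(x,116,17))
    for y in (-100,-130): seg((-57,y,44),(-7,y,44),10)
    for x in (-57,-7): seg((x,-100,44),(x,-130,44),10)
    for y in (-115,117):
        for yy in (y-7,y+7): seg((18,yy,82),(58,yy,82),8)
    for x in (30,46): seg((x,-108,62),(x,110,62))
    return np.array(L)
E
python3 - <<'E'
from h import *
from scipy.optimize import least_squares
c=cam("top")
M=[((685,412),(-77,-134,12)),((100,462),(-77,134,12)),((130,410),(-54,116,17)),((125,318),(-10,116,17)),
((600,258),(-7,-100,44)),((612,367),(-57,-100,44)),((675,252),(-7,-130,44)),((683,357),(-57,-130,44))]
uv=np.array([m[0] for m in M])/6.5+[190,130]-.5; G=np.array([m[1] for m in M])
f=lambda p:(proj(c,gT(p,G))-uv).ravel()
r=least_squares(f,[.6,-.05,0]); print(r.x,np.degrees(r.x[2]));print(np.round(r.fun.reshape(-1,2),1))
save(c,"t3",(190,130,310,210),6.5,proj(c,gT(r.x,base_model())))
s=cam("scene"); b=proj(s,gT(r.x,base_model())); print(b.min(0),b.max(0))
save(s,"s3",(190,150,290,225),8,b)
np.save("g.npy",r.x)
E
```

```text
[ 0.58752547 -0.03041791  0.07721294] 4.42397534732805
[[ 0.5  0.5]
 [-0.5  0.5]
 [ 0.2  0. ]
 [ 0.  -0.5]
 [ 0.4 -0.5]
 [ 0.3 -0.2]
 [-0.7 -0.4]
 [-0.2  0.5]]
[203.83798679 169.4267112 ] [291.79014016 233.76853995]
```

View pics/t3.png

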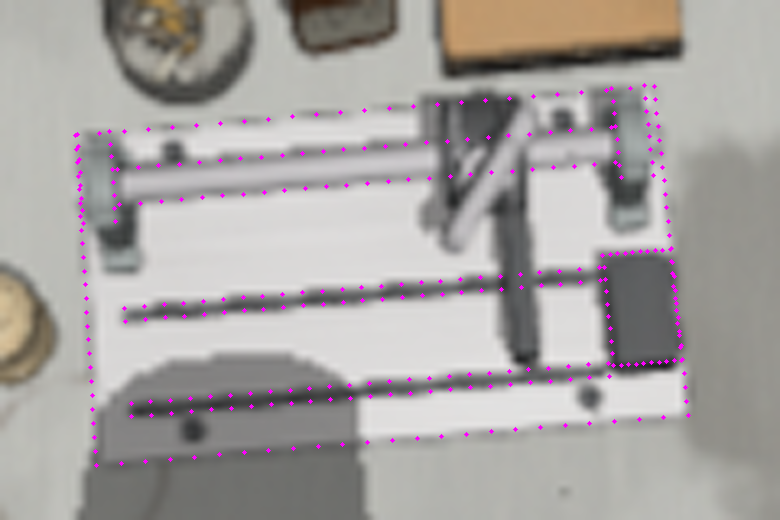

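View pics/s3.png

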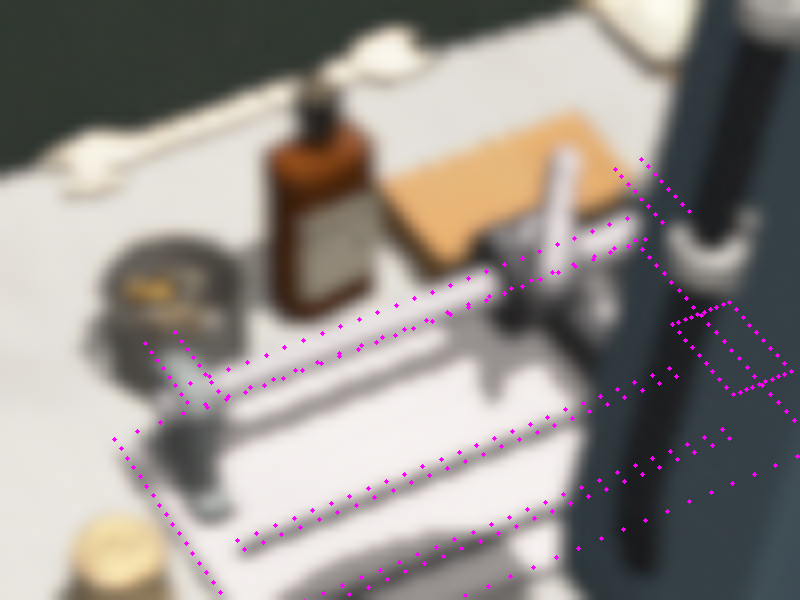

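```bash
cat >> h.py <<'E'
S,C=np.sin(np.radians(25)),np.cos(np.radians(25))
AX=np.array([-S,0,C]);E1=np.array([C,0,S]);E2=np.array([0,1.,0])
def wing(gap,th,out=12):
    cen=np.array([38,-100+gap+18,62])+AX*(52+1.6*th)
    d=np.cos(th-.6)*E1+np.sin(th-.6)*E2; n=np.cross(AX,d)
    P=[]
    for h in (out,-out):
      for sgn in(1,-1):
        P+=list(np.linspace(cen+d*-36+n*sgn*5.5+AX*h,cen+d*36+n*sgn*5.5+AX*h,15))
    return np.array(P),cen,d
def arm(gap):
    y=-100+gap; L=[]
    for yy in (y,y+12): L+=list(np.linspace((-57,yy,57),(15,yy,57),15))
    return np.array(L)
def gR(p): return R.from_euler('z',p[2])
def rel(pos,Rt,o=None):
    o=o or ctrl.get_obs(); R0=rot(o["eef_rot"])
    d=R0.inv().apply(np.array(pos)-o["eef_pos"])*1000; r=(R0.inv()*Rt).as_rotvec()
    return np.round(d,1),np.round(r,3)
E
python3 - <<'E'
from h import *
p=np.load("g.npy");c=cam("top")
uv=np.array([(525,200),(540,355)])/6.5+[190,130]-.5
w=unproj(c,uv,.057); g=gR(p).inv().apply(w-[p[0],p[1],0])*1000; print("arm",g)
for z in (.100,.121):
  w=unproj(c,np.array([(490,172)])/6.5+[190,130]-.5,z); print("wing",gR(p).inv().apply(w-[p[0],p[1],0])*1000)
gap=g[:,1].mean()+100; print(gap)
save(c,"t4",(190,130,310,210),6.5,np.r_[proj(c,gT(p,wing(gap,0)[0])),proj(c,gT(p,arm(gap)))])
save(c,"bar",(335,180,380,245),9)
E
```

```text
arm [[ 17.80594323 -67.27352491  57.        ]
 [-51.59364841 -67.45829443  57.        ]]
wing [[ 20.96835815 -51.40281998 100.        ]]
wing [[ 15.70781256 -50.57982707 121.        ]]
32.63409032709046
```

View pics/t4.png

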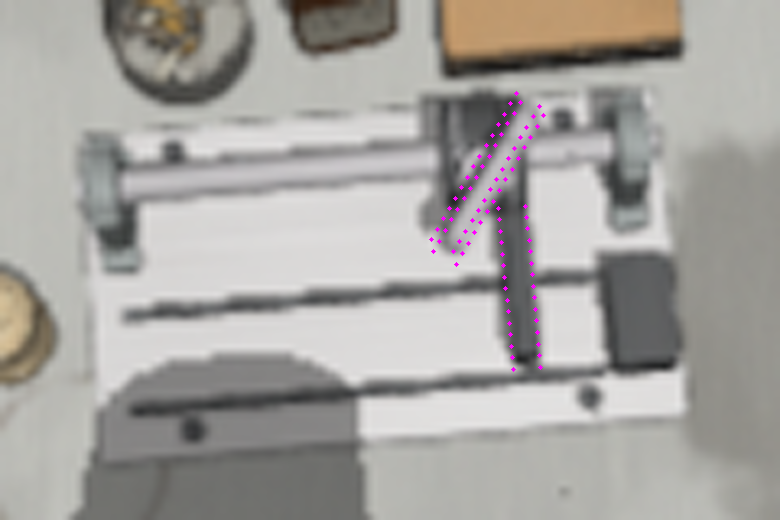

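View pics/bar.png

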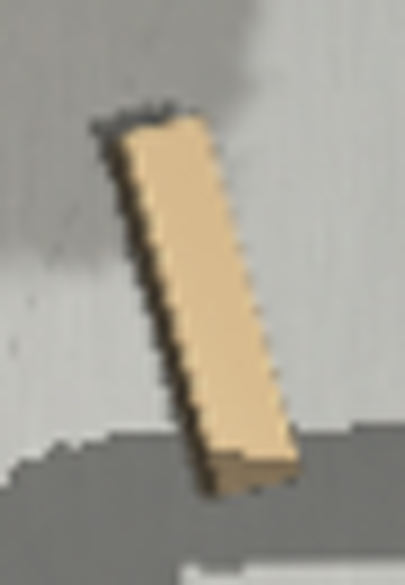

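Candidates for the long bar: sand bars (357,213) ≈120 mm, (152,202) ≈95 mm, (163,153) ≈72 mm, the wooden grained block (147,249) and the green look-alike (346,271). I choose (357,213); the close crop shows a plain sand bar. The wing fits screw ≈ 0, with the gap ≈ 33 mm.

```bash
cat >> h.py <<'E'
def wingpose(p,gap,th,off,dth=0):
    """TCP pose; off mm along AX of grasp point from wing centre; tool x along wing"""
    _,cen,_=wing(gap,th); d=np.cos(th-.6)*E1+np.sin(th-.6)*E2
    tcp=cen+AX*(off-19); Rg=np.c_[d,np.cross(-AX,d),-AX]
    return gT(p,tcp)[0],gR(p)*R.from_matrix(Rg)
E
python3 - <<'E'
from h import *
p=np.load("g.npy")
pos,Rt=wingpose(p,32.6,0,90); print(pos,rel(pos,Rt))
o=ctrl.get_obs()
E
```

```text
[ 0.57739562 -0.08074925  0.17347586] (array([ 527.8, -327.2,   57.8]), array([0.084, 0.441, 0.809]))
```

>>> {"api": "step_arm", "payload": {"targets": "528 -327 20 0.084 0.441 0.809; 528 -327 20 0.084 0.441 0.809; 528 -327 20 0.084 0.441 0.809; 528 -327 20 0.084 0.441 0.809; 528 -327 20 0.084 0.441 0.809; 528 -327 20 0.084 0.441 0.809; 528 -327 20 0.084 0.441 0.809; 528 -327 20 0.084 0.441 0.809", "grip": 60}}

```text
time_s: 1.35
eef_pos: [0.4992, -0.1711, 0.2158]
eef_rot: [-0.071, 0.943, -0.252, 0.205]
wrist_force: [1.5, -1.1, -0.2]
opening: 0.6
```

Run:
```python
from h import *
p=np.load("g.npy")
pos,Rt=wingpose(p,32.6,0,90); print(pos,rel(pos,Rt)); print(ctrl.get_obs()["q"])
```

```text
[ 0.57739562 -0.08074925  0.17347586] (array([   1.2, -102.8,   74.2]), array([ 0.   , -0.002,  0.   ]))
[-0.75494619 -0.16798074  2.05401676  0.38450021  0.98450167  1.16801074]
```

>>> {"api": "step_arm", "payload": {"targets": "1 -50 30 0 0 0; 1 -103 60 0 0 0; 1 -103 74 0 0 0; 1 -103 74 0 0 0; 1 -103 74 0 0 0"}}

```text
time_s: 1.98
eef_pos: [0.5757, -0.0831, 0.1734]
eef_rot: [-0.072, 0.943, -0.253, 0.204]
wrist_force: [0.1, 0.2, 0.7]
opening: 0.599
```

Run:
```python
from h import *
p=np.load("g.npy")
pos,Rt=wingpose(p,32.6,0,90); print(pos,rel(pos,Rt)); print(ctrl.get_obs()["q"])
c=cam("wrist"); print(c["xyz"]); P=wing(32.6,0)[0]
save(c,"w1",None,1.5,np.r_[proj(c,gT(p,P)),proj(c,gT(p,arm(32.6))),proj(c,gT(p,base_model()))])
```

```text
[ 0.57739562 -0.08074925  0.17347586] (array([ 0.1, -2.8,  0.7]), array([ 0.001, -0.001, -0.001]))
[-0.47241406  0.00284878  1.99108082  0.31368309  0.79327164  1.44178551]
[ 0.57615711 -0.1264921   0.32964928]
```

View pics/w1.png

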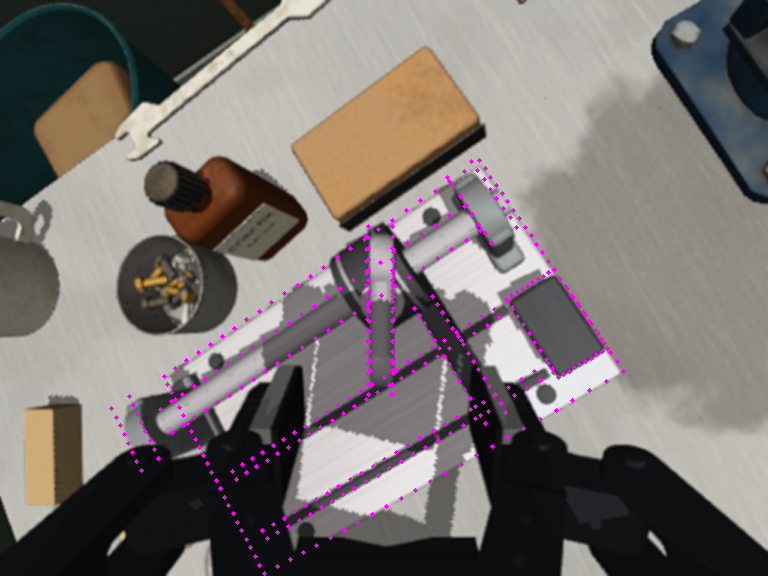

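>>> {"api": "step_arm", "payload": {"targets": "0 -3 30 0 0 0; 0 -3 60 0 0 0; 0 -3 80 0 0 0; 0 -3 87 0 0 0; 0 -3 87 0 0 0; 0 -3 87 0 0 0"}}

```text
time_s: 2.78
eef_pos: [0.6144, -0.0771, 0.0961]
eef_rot: [-0.072, 0.943, -0.252, 0.205]
wrist_force: [-0.5, -0.1, -0.2]
opening: 0.595
```

Run:
```python
from h import *
p=np.load("g.npy")
pos,Rt=wingpose(p,32.6,0,4); print(pos,rel(pos,Rt)); o=ctrl.get_obs();print(o["q"],o["wrist_force"])
c=cam("wrist"); P=wing(32.6,0)[0]
save(c,"w2",None,1.5)
```

```text
[ 0.6136325  -0.07794572  0.09553339] (array([-0.3,  1.2,  0.2]), array([ 0.   , -0.002, -0.   ]))
[-0.42387648  0.2126141   1.94689835  0.35534406  0.62202213  1.41760826] [-0.48318698 -0.12535456 -0.17325128]
```

View pics/w2.png

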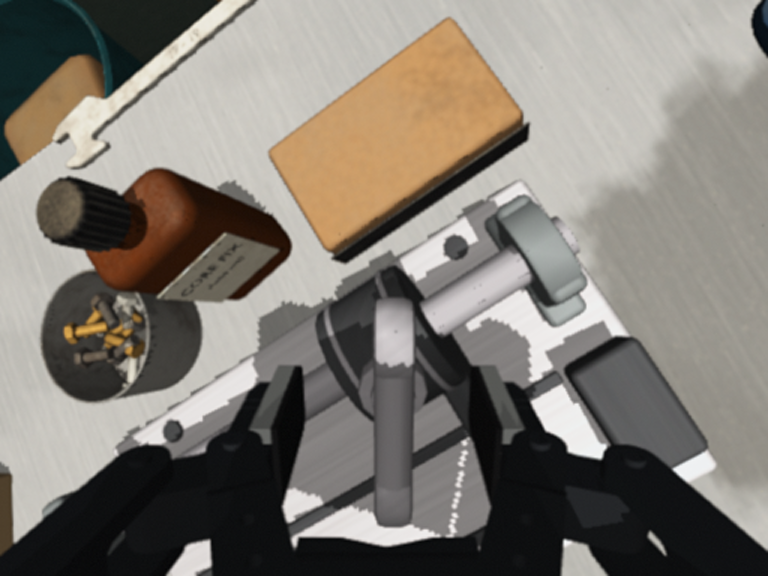

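>>> {"api": "step_arm", "payload": {"targets": "0 2 0 0 0 0; 0 2 0 0 0 0; 0 2 0 0 0 0; 0 2 0 0 0 0; 0 2 0 0 0 0; 0 2 0 0 0 0", "grip": 0}}

```text
time_s: 3.58
eef_pos: [0.6127, -0.0786, 0.096]
eef_rot: [-0.071, 0.943, -0.252, 0.204]
wrist_force: [-19.8, -1.7, 19.5]
opening: 0.118
```

Run:
```python
from h import *
o=ctrl.get_obs();print(o["opening"],o["wrist_force"],o["torque"])
c=cam("wrist"); save(c,"w3",None,1.5)
```

```text
0.11777562660230992 [-19.83176833  -1.73203299  19.50144916] [-0.41200342  1.51808241 -0.25622675]
```

View pics/w3.png

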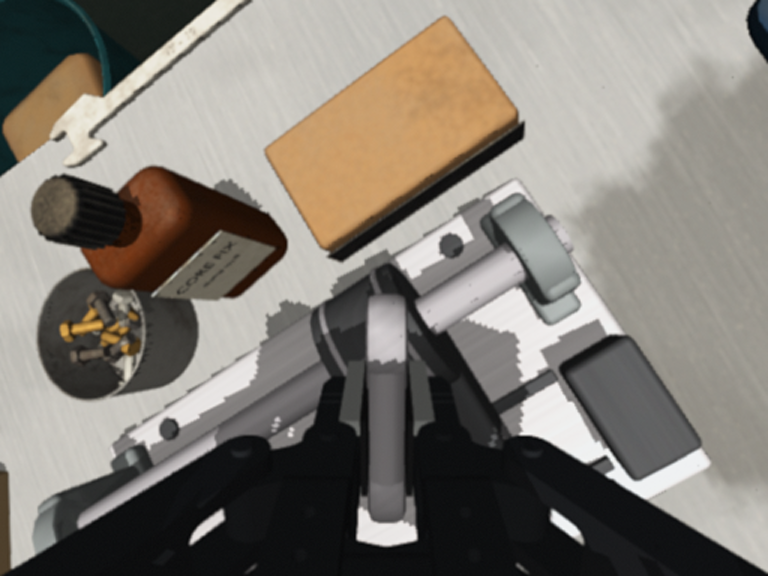

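>>> {"api": "step_arm", "payload": {"targets": "0 0 -1 0 0 0; 0 0 -1 0 0 0; 0 0 -1 0 0 -0.1; 0 0 -1.3 0 0 -0.25"}}

```text
time_s: 4.12
eef_pos: [0.6121, -0.0785, 0.0966]
eef_rot: [-0.045, 0.968, -0.13, 0.212]
wrist_force: [-13.3, -1.9, 13.4]
opening: 0.111
```

Run:
```python
from h import *
p=np.load("g.npy")
o=ctrl.get_obs();print(o["opening"],o["wrist_force"],o["torque"])
Rg=gR(p).inv()*rot(o["eef_rot"]); print("tool angle",np.arctan2(Rg.as_matrix()[:,0]@E2,Rg.as_matrix()[:,0]@E1)+.6)
```

```text
0.11132992304579026 [-13.28980621  -1.86838612  13.36810645] [-0.10284803  1.36917271 -0.19910976]
tool angle 0.2550737545928805
```

>>> {"api": "step_arm", "payload": {"targets": "0 0 -0.8 0 0 -0.17; 0 0 -1.3 0 0 -0.34; 0 0 -1.8 0 0 -0.51; 0 0 -2.1 0 0 -0.68; 0 0 -2.3 0 0 -0.85; 0 0 -2.5 0 0 -1.02; 0 0 -2.7 0 0 -1.18; 0 0 -2.7 0 0 -1.18"}}

```text
time_s: 5.12
eef_pos: [0.6111, -0.0786, 0.0985]
eef_rot: [0.08, 0.877, 0.429, 0.201]
wrist_force: [-7.7, -2.1, 6.1]
opening: 0.114
```

Run:
```python
from h import *
p=np.load("g.npy")
o=ctrl.get_obs();print(o["opening"],o["wrist_force"],o["torque"],o["q"])
Rg=gR(p).inv()*rot(o["eef_rot"]); print("tool angle",np.arctan2(Rg.as_matrix()[:,0]@E2,Rg.as_matrix()[:,0]@E1)+.6)
c=cam("top"); save(c,"t5",(190,110,310,210),6)
c=cam("wrist"); save(c,"w4",None,1.5)
```

```text
0.11409822408750331 [-7.67016417 -2.13770413  6.11388809] [-0.3872979   0.95512028 -0.01712478] [-0.429547    0.20310977  1.95182435  0.35446415  0.62970642 -0.01863224]
tool angle 1.4326713657977241
```

View pics/w4.png

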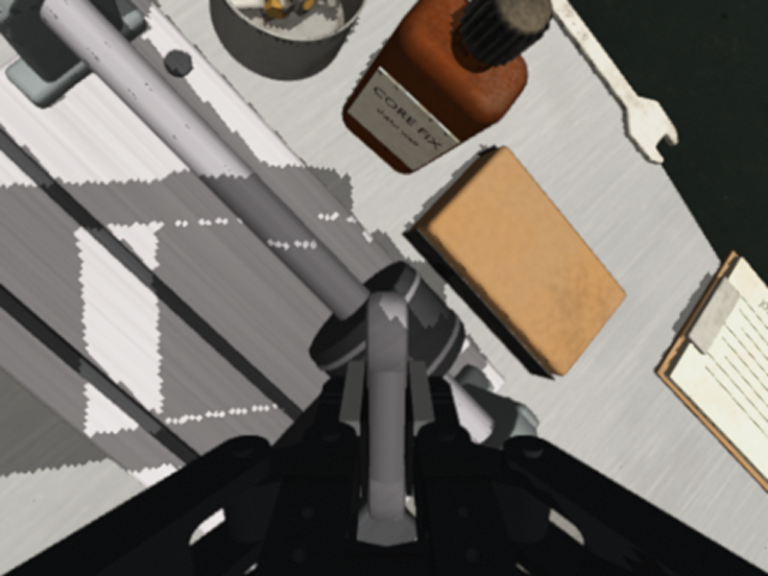

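Run:
```python
from h import *
p=np.load("g.npy")
o=ctrl.get_obs()
print(rot(o["eef_rot"]).inv().apply(gR(p).apply([0,1,0]))*118)
```

```text
[ 8.71652135e+01 -7.95375284e+01 -8.44378719e-02]
```

>>> {"api": "step_arm", "payload": {"targets": "5 -5 0 0 0 0; 16 -15 0 0 0 0; 28 -26 0 0 0 0; 41 -37 0 0 0 0; 54 -49 0 0 0 0; 66 -60 0 0 0 0; 77 -70 0 0 0 0; 87 -79.5 0 0 0 0"}}

```text
time_s: 6.22
eef_pos: [0.602, 0.0394, 0.0985]
eef_rot: [0.08, 0.877, 0.428, 0.201]
wrist_force: [-5.6, -3.1, 7.1]
opening: 0.113
```

Run:
```python
from h import *
p=np.load("g.npy")
o=ctrl.get_obs();print(o["opening"],o["wrist_force"],o["torque"],o["q"])
Rg=gR(p).inv()*rot(o["eef_rot"]); print("tool angle",np.arctan2(Rg.as_matrix()[:,0]@E2,Rg.as_matrix()[:,0]@E1)+.6)
c=cam("top"); save(c,"t6",(190,110,310,210),6)
c=cam("wrist"); save(c,"w5",None,1.5)
```

```text
0.11348450271909305 [-5.62775512 -3.10720248  7.0829263 ] [-0.53836308  0.73570054 -0.21786712] [-0.19173628  0.16972863  1.99227482  0.2092593   0.56699462  0.31780412]
tool angle 1.4309495628326183
```

View pics/w5.png

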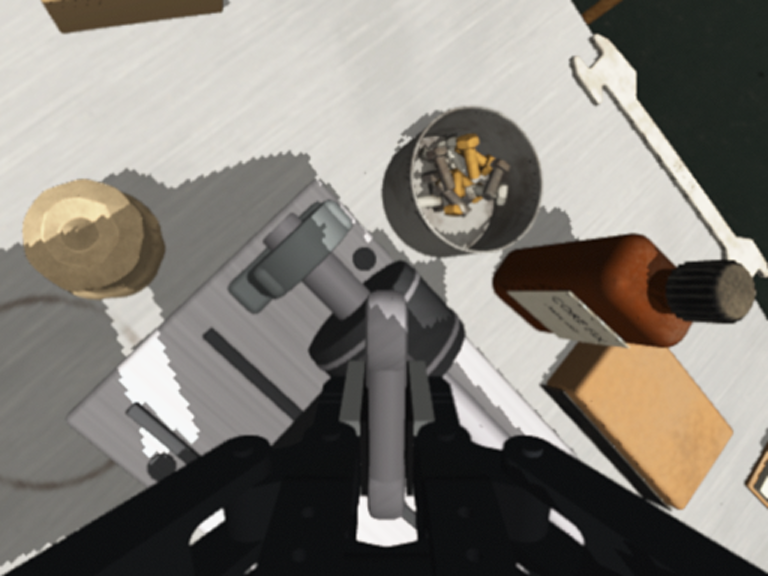

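View pics/t6.png

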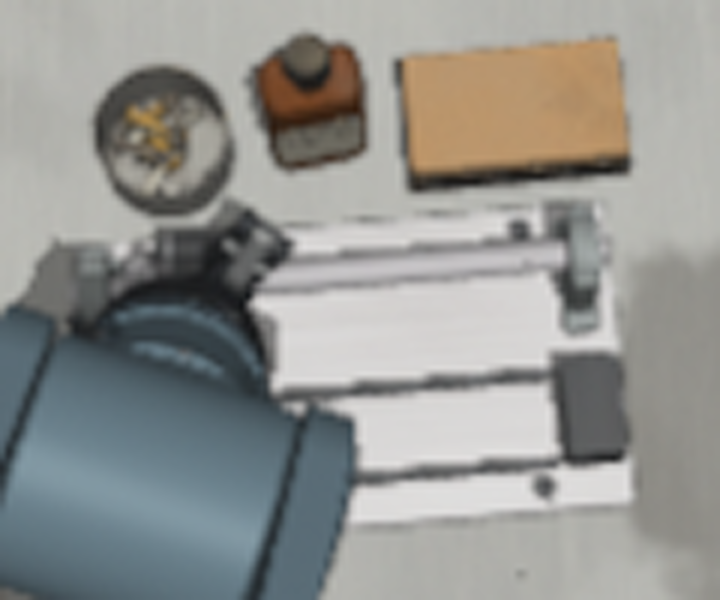

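>>> {"api": "step_arm", "payload": {"targets": "0 0 0 0 0 0; 0 0 0 0 0 0; 0 0 -5 0 0 0; 0 0 -30 0 0 0; 0 0 -75 0 0 0; 0 0 -125 0 0 0; 0 0 -125 0 0 0", "grip": 40}}

```text
time_s: 7.2
eef_pos: [0.5512, 0.0347, 0.2164]
eef_rot: [0.082, 0.877, 0.428, 0.205]
wrist_force: [0.5, 0.2, 0.3]
opening: 0.401
```

Run:
```python
from h import *
p=np.load("g.npy"); o=ctrl.get_obs(); print(o["wrist_force"],o["opening"])
c=cam("wrist"); save(c,"w6",None,1.5,np.r_[proj(c,gT(p,wing(150.6,1.43)[0])),proj(c,gT(p,arm(150.6)))])
c=cam("top")
# bar pose at current view from initial top image: refine with model fit of silhouette
save(c,"bar2",(325,170,390,250),7)
```

```text
[0.48056313 0.1892188  0.27867874] 0.40099452779639094
```

View pics/w6.png

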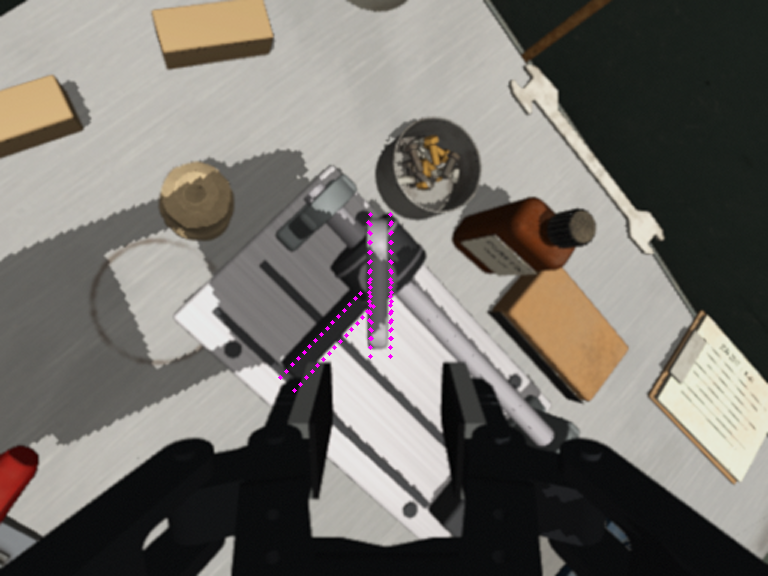

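View pics/bar2.png

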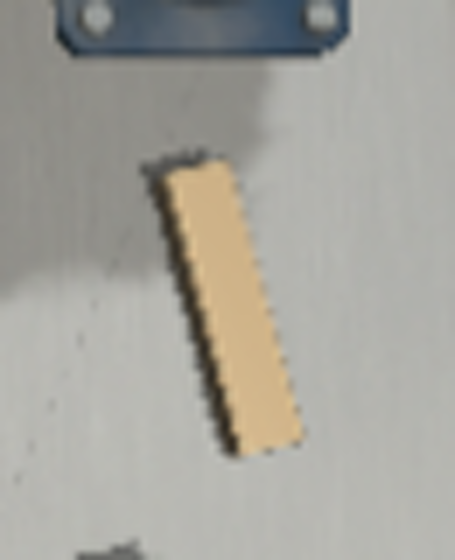

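```bash
cat >> h.py <<'E'
def barpts(b,z=28): 
    return gT(b,np.array([(60,14,z),(60,-14,z),(-60,-14,z),(-60,14,z)]))
def down(psi): return R.from_euler('z',psi)*R.from_matrix(np.diag([1.,-1,-1]))
E
python3 - <<'E'
from h import *
from scipy.optimize import least_squares
c=cam("top")
uv=np.array([(165,172),(232,158),(302,437),(238,457)])/7+[325,170]-.5
r=least_squares(lambda b:(proj(c,barpts(b))-uv).ravel(),[.459,-.347,.235]); print(r.x,np.round(r.fun,2)); np.save("b.npy",r.x)
print(rel([r.x[0],r.x[1],.15],down(r.x[2])))
E
```

```text
[ 0.4596059  -0.34793246  0.20740773] [ 0.11 -0.07 -0.23 -0.12  0.15  0.44 -0.04 -0.25]
(array([-366.8,  154.7,    4.9]), array([ 0.205, -0.394,  0.688]))
```

>>> {"api": "step_arm", "payload": {"targets": "-367 155 5 0.205 -0.394 0.688; -367 155 5 0.205 -0.394 0.688; -367 155 5 0.205 -0.394 0.688; -367 155 5 0.205 -0.394 0.688; -367 155 5 0.205 -0.394 0.688; -367 155 5 0.205 -0.394 0.688; -367 155 5 0.205 -0.394 0.688; -367 155 5 0.205 -0.394 0.688", "grip": 70}}

```text
time_s: 8.35
eef_pos: [0.4592, -0.3487, 0.1484]
eef_rot: [-0.001, 0.995, 0.103, -0.0]
wrist_force: [-0.3, 0.2, -0.1]
opening: 0.697
```

Run:
```python
from h import *
b=np.load("b.npy")
print(rel([b[0],b[1],.15],down(b[2])), ctrl.get_obs()["q"])
c=cam("wrist"); save(c,"w7",None,1.5,np.r_[proj(c,barpts(b)),proj(c,barpts(b,0))])
```

```text
(array([ 0.5, -0.7, -1.6]), array([-0.003,  0.   , -0.002])) [-8.55725179e-01  2.72412376e-01  1.67376845e+00  1.07871035e-03
  1.19804505e+00  5.09229112e-01]
```

View pics/w7.png

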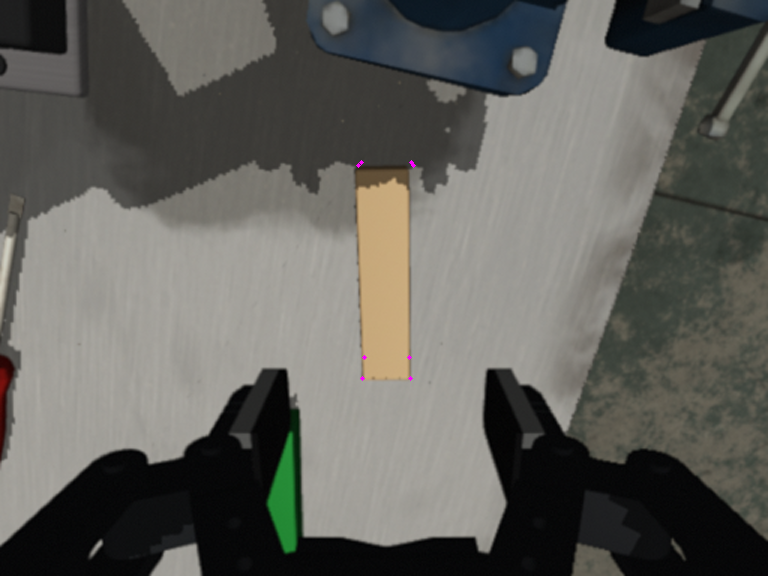

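Run:
```python
from h import *
c=cam("top"); save(c,"v",(320,120,420,250),4.5)
for z in (0,.03,.08,.12,.16): print(z,unproj(c,[(342,160),(357,168),(377,168),(377,176)],z)[:,:2].round(3).tolist())
b=np.load("b.npy");print(rel([b[0],b[1],.008],down(b[2])))
```

```text
0 [[0.623, -0.315], [0.598, -0.359], [0.598, -0.421], [0.573, -0.419]]
0.03 [[0.616, -0.308], [0.592, -0.351], [0.592, -0.411], [0.568, -0.409]]
0.08 [[0.604, -0.297], [0.581, -0.338], [0.581, -0.395], [0.558, -0.393]]
0.12 [[0.595, -0.288], [0.572, -0.327], [0.572, -0.382], [0.55, -0.381]]
0.16 [[0.585, -0.278], [0.564, -0.317], [0.563, -0.369], [0.542, -0.368]]
(array([ -1. ,   1.2, 141.5]), array([-0.002, -0.001,  0.001]))
```

View pics/v.png

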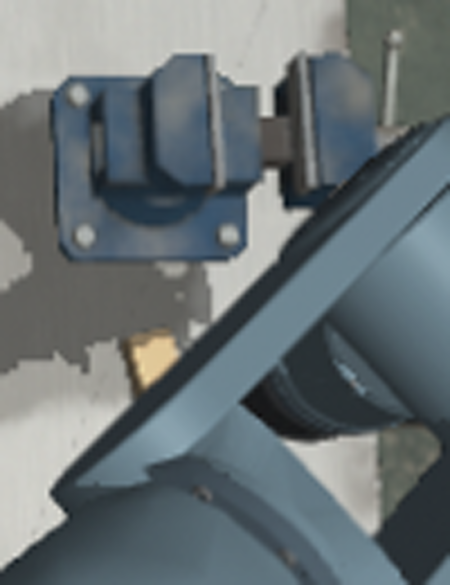

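>>> {"api": "step_arm", "payload": {"targets": "0 0 50 0 0 0; 0 0 100 0 0 0; 0 0 130 0 0 0; 0 0 141 0 0 0; 0 0 141 0 0 0; 0 0 141 0 0 0"}}

```text
time_s: 9.2
eef_pos: [0.4617, -0.3489, 0.0113]
eef_rot: [0.001, 0.995, 0.104, 0.002]
wrist_force: [-0.6, -0.3, -0.4]
opening: 0.699
```

>>> {"api": "step_arm", "payload": {"targets": "0 0 0 0 0 0; 0 0 0 0 0 0; 0 0 0 0 0 0; 0 0 0 0 0 0; 0 0 0 0 0 0", "grip": 0}}

```text
time_s: 9.82
eef_pos: [0.4612, -0.3491, 0.0108]
eef_rot: [0.001, 0.995, 0.104, 0.001]
wrist_force: [0.5, 1.1, 7.1]
opening: 0.312
```

Run:
```python
from h import *
b=np.load("b.npy");print(rel([b[0],b[1],.008],down(b[2])),ctrl.get_obs()["wrist_force"])
c=cam("wrist"); save(c,"w8",None,1.5)
```

```text
(array([-1.3, -1.4,  2.8]), array([ 0.002, -0.002,  0.   ])) [0.4693444  1.10717935 7.06014128]
```

View pics/w8.png

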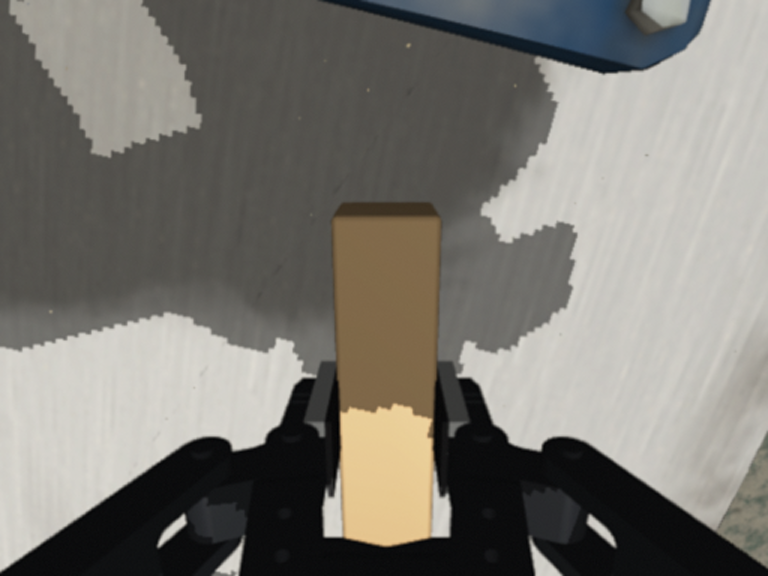

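>>> {"api": "step_arm", "payload": {"targets": "0 0 -60 0 0 0; 0 0 -120 0 0 0; 0 0 -120 0 0 0"}}

```text
time_s: 10.25
eef_pos: [0.4631, -0.3514, 0.1355]
eef_rot: [0.005, 0.995, 0.104, 0.004]
wrist_force: [-0.1, -0.5, -1.5]
opening: 0.309
```

```bash
cat >> h.py <<'E'
def placepose(p,y,z):
    P=gT(p,[-32,y,z])[0]; return P,down(np.pi/2+p[2])
E
python3 - <<'E'
from h import *
p=np.load("g.npy");o=ctrl.get_obs();print(o["eef_pos"],o["wrist_force"],o["opening"])
print(rel(*placepose(p,-33.7,125)))
E
```

```text
[ 0.4630709  -0.3513645   0.13547953] [-0.13982248 -0.48474818 -1.47492025] 0.3088226465207264
(array([ 151.8, -259.2,    8.8]), array([ 0.013,  0.002, -1.44 ]))
```

>>> {"api": "step_arm", "payload": {"targets": "152 -259 2 0 0 -1.44; 152 -259 2 0 0 -1.44; 152 -259 2 0 0 -1.44; 152 -259 2 0 0 -1.44; 152 -259 2 0 0 -1.44; 152 -259 2 0 0 -1.44; 152 -259 2 0 0 -1.44; 152 -259 2 0 0 -1.44"}}

```text
time_s: 11.25
eef_pos: [0.5546, -0.0628, 0.1259]
eef_rot: [-0.001, 0.677, 0.736, -0.0]
wrist_force: [-0.3, 0.5, -2.0]
opening: 0.312
```

>>> {"api": "step_arm", "payload": {"targets": "0 0 0 0 0 0; 0 0 0 0 0 0"}}

```text
time_s: 11.5
eef_pos: [0.5551, -0.0634, 0.1268]
eef_rot: [0.0, 0.68, 0.733, 0.0]
wrist_force: [0.4, -0.3, -1.2]
opening: 0.314
```

Run:
```python
from h import *
p=np.load("g.npy");o=ctrl.get_obs();print(o["eef_pos"],o["wrist_force"],o["opening"])
print(rel(*placepose(p,-33.7,125)))
c=cam("wrist"); save(c,"w9",None,1.5,np.r_[proj(c,gT(p,base_model())),proj(c,gT(p,arm(150.6)))])
c=cam("top"); save(c,"t9",(190,110,310,210),6)
```

```text
[ 0.55507678 -0.06339454  0.12677438] [ 0.36490121 -0.26342846 -1.19607703] 0.3140317082534334
(array([-3.3,  2.9,  1.8]), array([ 0.   , -0.   , -0.003]))
```

View pics/w9.png

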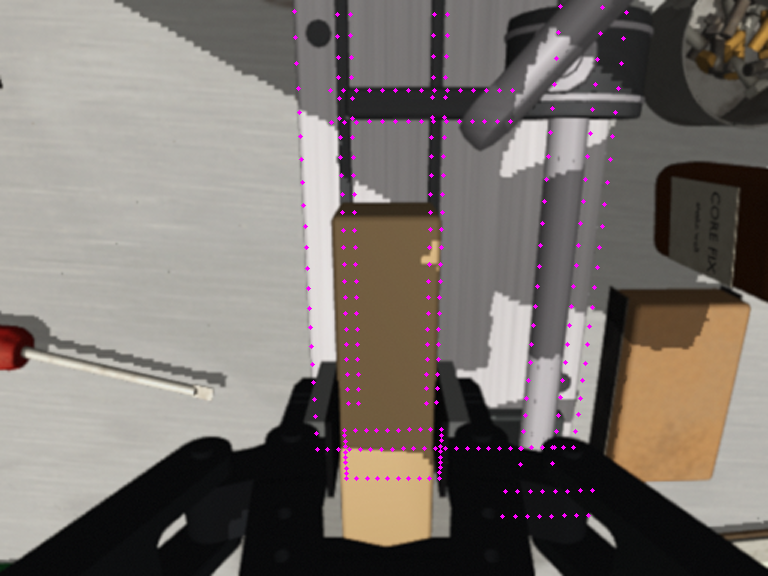

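>>> {"api": "step_arm", "payload": {"targets": "-3 3 20 0 0 0; -3 3 40 0 0 0; -3 3 60 0 0 0; -3 3 60 0 0 0; -3 3 60 0 0 0"}}

```text
time_s: 12.22
eef_pos: [0.5591, -0.0664, 0.0675]
eef_rot: [0.001, 0.679, 0.734, 0.0]
wrist_force: [-0.2, -0.5, -1.0]
opening: 0.309
```

Run:
```python
from h import *
p=np.load("g.npy");o=ctrl.get_obs();print(o["eef_pos"],o["wrist_force"],o["opening"])
print(rel(*placepose(p,-33.7,23)))
c=cam("wrist"); save(c,"w10",None,1.5,np.r_[proj(c,gT(p,base_model())),proj(c,gT(p,arm(150.6)))])
c=cam("scene"); save(c,"s10",(190,140,310,230),6.5)
```

```text
[ 0.55909176 -0.06641099  0.06750815] [-0.22154467 -0.48495395 -1.03141992] 0.30859517654817553
(array([ 0. , -0.9, 44.5]), array([ 0.001,  0.001, -0.   ]))
```

View pics/w10.png

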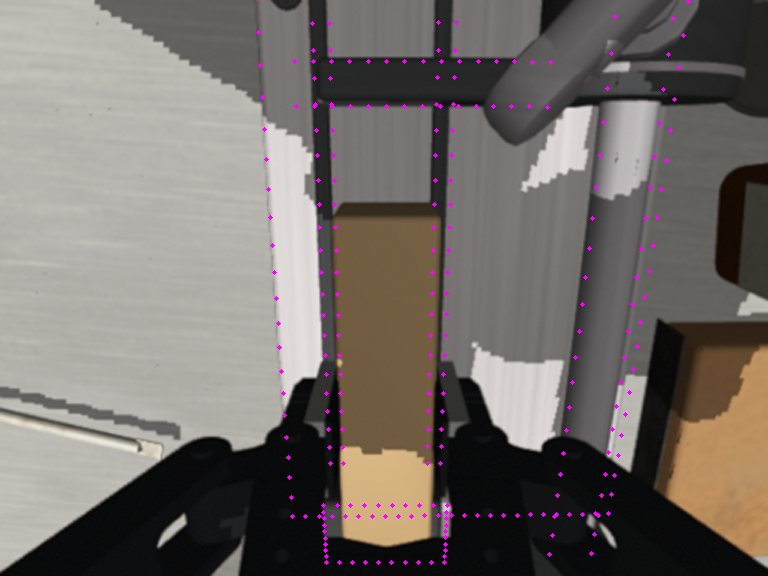

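View pics/s10.png

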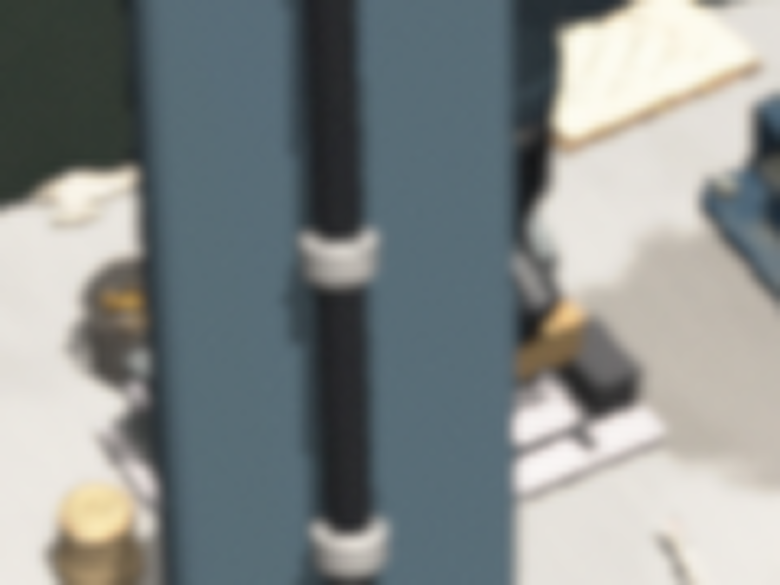

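>>> {"api": "step_arm", "payload": {"targets": "2 -1 15 0 0 0; 2 -1 30 0 0 0; 2 -1 38 0 0 0; 2 -1 42 0 0 0; 2 -1 44 0 0 0; 2 -1 44 0 0 0"}}

```text
time_s: 13.08
eef_pos: [0.558, -0.0644, 0.0237]
eef_rot: [0.001, 0.679, 0.734, 0.0]
wrist_force: [-0.2, -0.4, -1.4]
opening: 0.313
```

Run:
```python
from h import *
p=np.load("g.npy");o=ctrl.get_obs();print(o["eef_pos"],o["wrist_force"],o["opening"])
print(rel(*placepose(p,-33.7,23)))
c=cam("wrist"); save(c,"w11",None,1.5)
```

```text
[ 0.55801656 -0.06443127  0.0237041 ] [-0.17001625 -0.44583602 -1.39975801] 0.31312225706902813
(array([-2.1,  0. ,  0.7]), array([ 0.002,  0.001, -0.   ]))
```

View pics/w11.png

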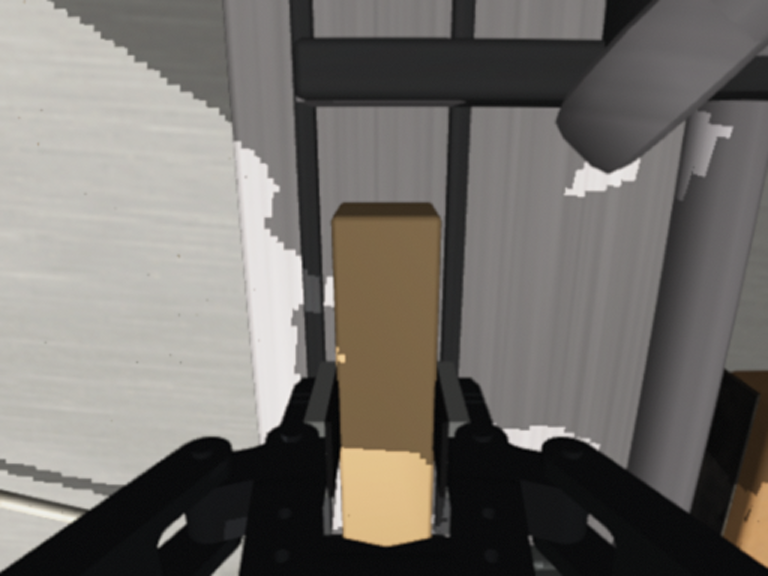

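>>> {"api": "step_arm", "payload": {"targets": "0 0 1 0 0 0; 0 0 1.3 0 0 0; 0 0 1.3 0 0 0"}}

```text
time_s: 13.5
eef_pos: [0.5582, -0.0645, 0.0228]
eef_rot: [0.001, 0.679, 0.734, 0.0]
wrist_force: [-1.0, -0.4, 3.7]
opening: 0.312
```

>>> {"api": "step_arm", "payload": {"targets": "0 0 0 0 0 0; 0 0 0 0 0 0; 0 0 -3 0 0 0; 0 0 -20 0 0 0; 0 0 -60 0 0 0; 0 0 -110 0 0 0; 0 0 -130 0 0 0; 0 0 -130 0 0 0", "grip": 48}}

```text
time_s: 14.5
eef_pos: [0.5594, -0.0648, 0.1555]
eef_rot: [0.003, 0.679, 0.734, 0.001]
wrist_force: [-0.2, 0.0, -0.7]
opening: 0.479
```

Run:
```python
from h import *
p=np.load("g.npy");o=ctrl.get_obs();print(o["eef_pos"],o["wrist_force"],o["opening"],o["q"])
print(rel(*wingpose(p,150.6,1.43,90)))
c=cam("wrist"); save(c,"w12",None,1.5)
c=cam("top"); save(c,"t12",(190,110,310,210),6)
```

```text
[ 0.55936819 -0.06478766  0.15550259] [-0.21671597  0.01446258 -0.65466649] 0.47933528623815214 [-3.26076054e-01  2.29242076e-01  1.71150240e+00  2.59518345e-05
  1.19366072e+00 -4.03483960e-01]
(array([100.6,  15.9, -20.2]), array([-0.409,  0.162,  0.73 ]))
```

View pics/w12.png

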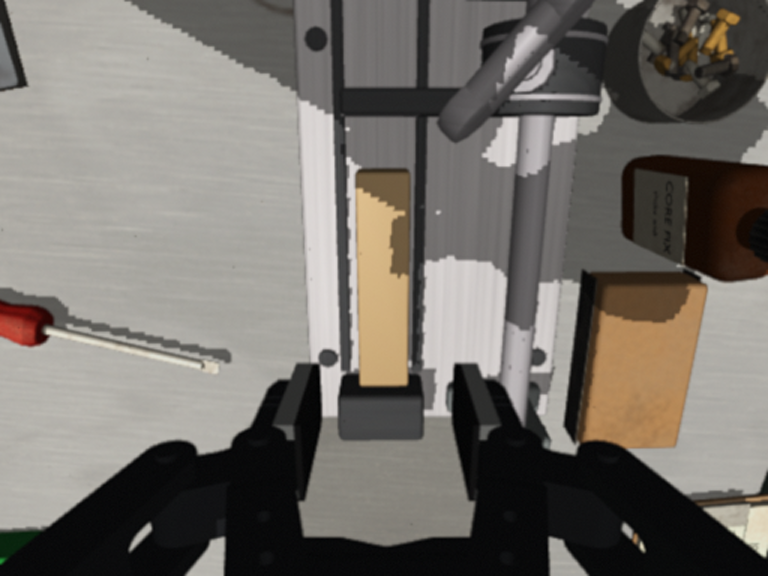

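>>> {"api": "step_arm", "payload": {"targets": "30 5 -35 0 0 0; 101 16 -35 -0.409 0.162 0.73; 101 16 -20 -0.409 0.162 0.73; 101 16 -20 -0.409 0.162 0.73; 101 16 -20 -0.409 0.162 0.73; 101 16 -20 -0.409 0.162 0.73; 101 16 -20 -0.409 0.162 0.73; 101 16 -20 -0.409 0.162 0.73", "grip": 60}}

```text
time_s: 15.6
eef_pos: [0.5657, 0.0376, 0.1717]
eef_rot: [0.077, 0.878, 0.429, 0.199]
wrist_force: [-0.2, 0.5, -0.0]
opening: 0.597
```

Run:
```python
from h import *
p=np.load("g.npy");o=ctrl.get_obs();print(o["eef_pos"],o["wrist_force"],o["opening"],o["q"])
print(rel(*wingpose(p,150.6,1.43,90)),rel(*wingpose(p,150.6,1.43,4)))
c=cam("wrist"); save(c,"w13",None,1.5,np.r_[proj(c,gT(p,wing(150.6,1.43)[0])),proj(c,gT(p,arm(150.6)))])
```

```text
[0.56570632 0.03758129 0.17169596] [-0.19787629  0.4541845  -0.02703038] 0.597409960076992 [-0.21367606 -0.0361354   2.03115003  0.18145257  0.74194812  0.34023382]
(array([ 1.4,  2.8, -2.9]), array([-0.007,  0.003,  0.   ])) (array([ 1.6,  3.4, 83.1]), array([-0.007,  0.003,  0.   ]))
```

View pics/w13.png

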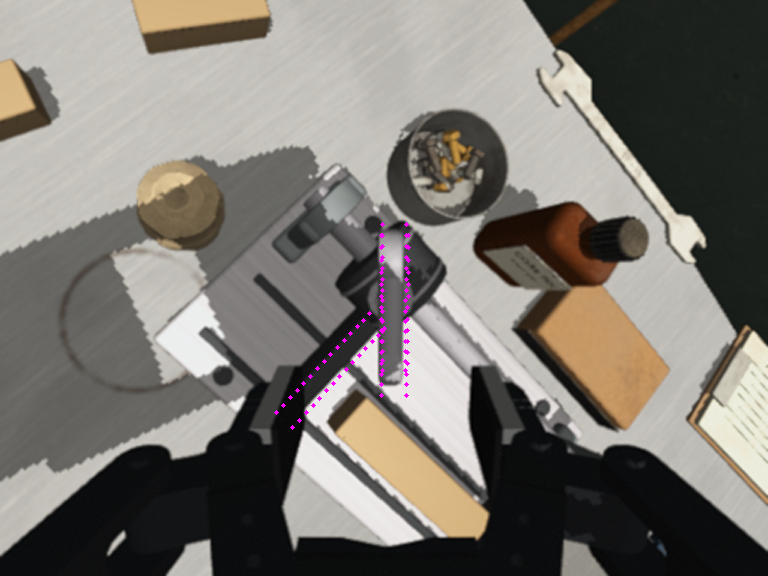

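>>> {"api": "step_arm", "payload": {"targets": "1.5 3 30 -0.007 0.003 0; 1.5 3 60 -0.007 0.003 0; 1.5 3 78 -0.007 0.003 0; 1.5 3 83 -0.007 0.003 0; 1.5 3 83 -0.007 0.003 0; 1.5 3 83 -0.007 0.003 0"}}

```text
time_s: 16.4
eef_pos: [0.6038, 0.0397, 0.0991]
eef_rot: [0.08, 0.877, 0.427, 0.203]
wrist_force: [-0.3, 0.4, 0.4]
opening: 0.597
```

Run:
```python
from h import *
p=np.load("g.npy");o=ctrl.get_obs();print(o["eef_pos"],o["wrist_force"],o["opening"])
print(rel(*wingpose(p,150.6,1.43,4)))
c=cam("wrist"); save(c,"w14",None,1.5)
```

```text
[0.6038387  0.03967537 0.09912383] [-0.31986318  0.37635053  0.37463223] 0.5974702367585478
(array([-0.6, -0.6,  1.3]), array([ 0.003, -0.002, -0.001]))
```

View pics/w14.png

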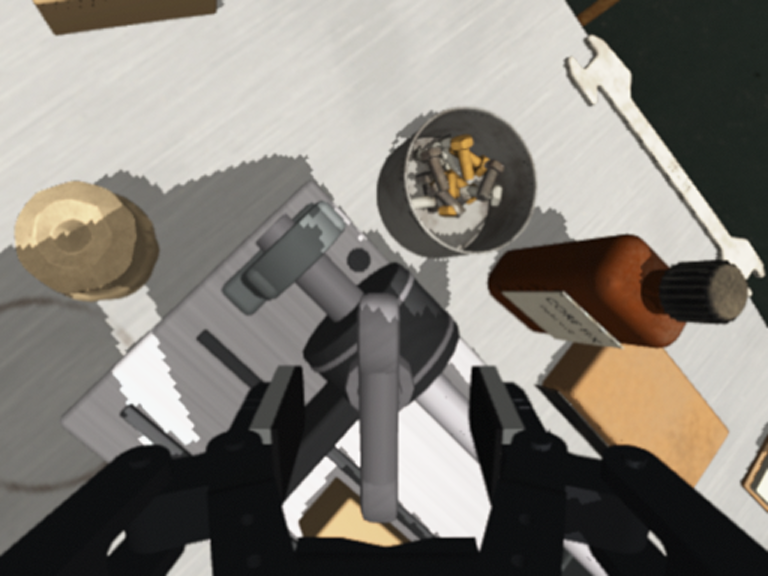

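>>> {"api": "step_arm", "payload": {"targets": "0 -2 0 0 0 0; 0 -2 0 0 0 0; 0 -2 0 0 0 0; 0 -2 -0.5 0 0 0; 0 -2 -1 0 0 0; 0 -2 -1.5 0 0 0", "grip": 0}}

```text
time_s: 17.2
eef_pos: [0.6016, 0.041, 0.0991]
eef_rot: [0.08, 0.878, 0.427, 0.203]
wrist_force: [4.0, 0.3, -4.4]
opening: 0.113
```

Run:
```python
from h import *
p=np.load("g.npy");o=ctrl.get_obs();print(o["eef_pos"],o["wrist_force"],o["torque"],o["opening"])
print(rel(*wingpose(p,150.6,1.43,4)))
print(rot(o["eef_rot"]).inv().apply(gR(p).apply([0,-1,0])))
c=cam("wrist"); save(c,"w15",None,1.5)
```

```text
[0.6016063  0.04097612 0.09905516] [ 3.9927329   0.27489464 -4.39088596] [ 0.07610528 -0.21622495  0.0763344 ] 0.11324205660212525
(array([-0.4,  1.8,  2.1]), array([ 0.003, -0.002, -0.001]))
[-7.37027495e-01  6.75862557e-01  5.25420030e-04]
```

View pics/w15.png

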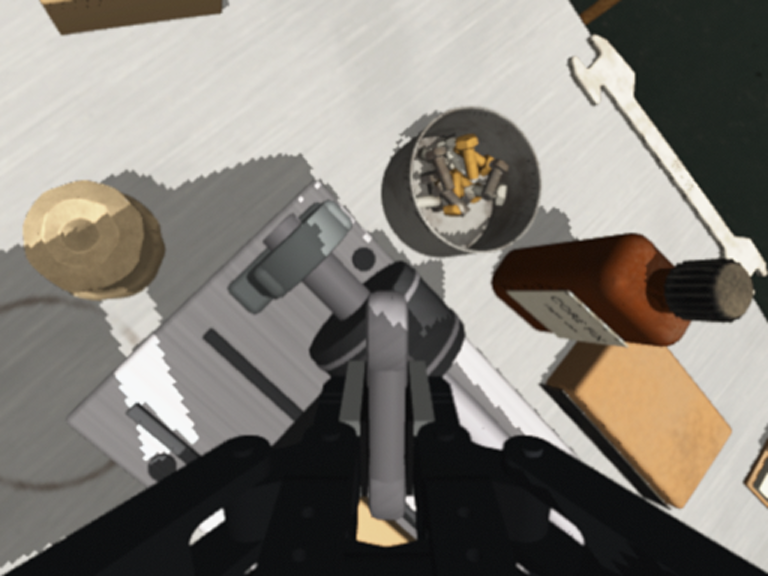

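>>> {"api": "step_arm", "payload": {"targets": "-3 2.7 0 0 0 0; -7 6.5 0 0 0 0; -11 10.1 0 0 0 0; -14 12.8 0 0 0 0; -17 15.6 0 0 0 0; -18.5 17 0 0 0 0; -20 18.3 0 0 0 0; -20 18.3 0 0 0 0"}}

```text
time_s: 18.25
eef_pos: [0.6037, 0.0135, 0.099]
eef_rot: [0.08, 0.878, 0.427, 0.202]
wrist_force: [5.9, 2.6, -2.7]
opening: 0.115
```

```bash
cat > st.py <<'E'
from h import *
p=np.load("g.npy");o=ctrl.get_obs()
Rg=gR(p).inv()*rot(o["eef_rot"]); m=Rg.as_matrix()
th=np.arctan2(m[:,0]@E2,m[:,0]@E1)+.6
f=gR(p).inv().apply(o["wrist_force"]); t=gR(p).inv().apply(o["torque"])
g=gR(p).inv().apply(np.array(o["eef_pos"])-[p[0],p[1],0])*1000
print("th %.3f gaugeTCP %s gap %.1f Fgauge %s Taxis %.3f T %s"%(th,g.round(1),g[1]+82,f.round(1),t@AX,t.round(2)), o["q"][5])
print("-y dir in tool",rot(o["eef_rot"]).inv().apply(gR(p).apply([0,-1,0])).round(3))
E
python3 st.py
```

```text
th 1.428 gaugeTCP [19.5 42.6 99. ] gap 124.6 Fgauge [ 6.   2.1 -2.7] Taxis 0.012 T [ 0.25 -0.52  0.13] 0.23536632312770664
-y dir in tool [-0.737  0.676  0.001]
```

Now 1 mm steps while watching the y force.

>>> {"api": "step_arm", "payload": {"targets": "-0.7 0.7 0 0 0 0; -1.5 1.4 0 0 0 0; -2.2 2 0 0 0 0; -2.2 2 0 0 0 0"}}

```text
time_s: 18.75
eef_pos: [0.6039, 0.0108, 0.099]
eef_rot: [0.08, 0.878, 0.427, 0.203]
wrist_force: [5.1, 3.5, -3.0]
opening: 0.117
```

```bash
python3 st.py
```

```text
th 1.428 gaugeTCP [19.5 39.9 99. ] gap 121.9 Fgauge [ 5.3  3.1 -3. ] Taxis 0.034 T [ 0.46 -0.5   0.25] 0.22624820281862681
-y dir in tool [-0.737  0.676  0.   ]
```

>>> {"api": "step_arm", "payload": {"targets": "-0.7 0.7 0 0 0 0; -1.1 1 0 0 0 0; -1.1 1 0 0 0 0"}}

```text
time_s: 19.12
eef_pos: [0.604, 0.0094, 0.099]
eef_rot: [0.08, 0.878, 0.427, 0.203]
wrist_force: [5.3, 3.7, -1.3]
opening: 0.114
```

```bash
python3 st.py
```

```text
th 1.428 gaugeTCP [19.5 38.5 99. ] gap 120.5 Fgauge [ 5.6  3.3 -1.3] Taxis 0.016 T [ 0.55 -0.55  0.27] 0.22176440794660293
-y dir in tool [-0.737  0.676  0.   ]
```

>>> {"api": "step_arm", "payload": {"targets": "-0.7 0.7 0 0 0 0; -0.7 0.7 0 0 0 0; -0.7 0.7 0 0 0 0"}}

```text
time_s: 19.5
eef_pos: [0.604, 0.0092, 0.099]
eef_rot: [0.079, 0.878, 0.427, 0.203]
wrist_force: [6.0, 7.3, -1.7]
opening: 0.113
```

```bash
python3 st.py
python3 - <<'E'
from h import *
c=cam("wrist"); save(c,"w16",None,1.5)
c=cam("top"); save(c,"t16",(190,110,310,210),6)
E
```

```text
th 1.428 gaugeTCP [19.5 38.3 99. ] gap 120.3 Fgauge [ 6.6  6.8 -1.7] Taxis 0.008 T [ 1.13 -0.73  0.53] 0.21884415338136617
-y dir in tool [-0.737  0.676 -0.001]
```

View pics/t16.png

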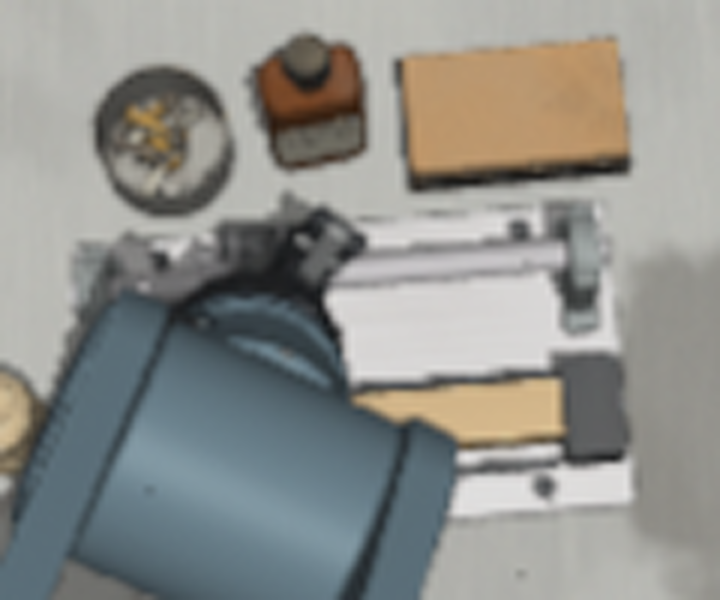

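>>> {"api": "step_arm", "payload": {"targets": "-0.7 0.7 0 0 0 0; -0.7 0.7 0 0 0 0; -0.7 0.7 0 0 0 0"}}

```text
time_s: 19.98
eef_pos: [0.604, 0.0091, 0.099]
eef_rot: [0.079, 0.878, 0.427, 0.203]
wrist_force: [6.4, 9.7, -2.5]
opening: 0.118
```

```bash
python3 st.py
```

```text
th 1.428 gaugeTCP [19.4 38.1 99. ] gap 120.1 Fgauge [ 7.1  9.2 -2.5] Taxis -0.073 T [ 1.73 -0.86  0.73] 0.2159606877867336
-y dir in tool [-0.737  0.676 -0.002]
```

>>> {"api": "step_arm", "payload": {"targets": "0 0 0.2 0 0 0.16; 0 0 0.5 0 0 0.32; 0 0 0.8 0 0 0.48; 0 0 1 0 0 0.64; 0 0 1.3 0 0 0.8; 0 0 1.5 0 0 0.96; 0 0 1.5 0 0 0.96"}}

```text
time_s: 20.85
eef_pos: [0.6046, 0.009, 0.0976]
eef_rot: [-0.024, 0.976, -0.027, 0.216]
wrist_force: [5.5, 8.9, -1.5]
opening: 0.116
```

```bash
python3 st.py
```

```text
th 0.466 gaugeTCP [20.1 38.  97.6] gap 120.0 Fgauge [ 6.2  8.5 -1.5] Taxis -0.111 T [ 1.56 -0.9   0.61] 1.1771368216549276
-y dir in tool [ 0.133  0.991 -0.002]
```

>>> {"api": "step_arm", "payload": {"targets": "0 0 0.2 0 0 0.15; 0 0 0.4 0 0 0.3; 0 0 0.6 0 0 0.42; 0 0 0.7 0 0 0.47; 0 0 0.7 0 0 0.47"}}

```text
time_s: 21.48
eef_pos: [0.6049, 0.009, 0.0969]
eef_rot: [-0.073, 0.943, -0.253, 0.205]
wrist_force: [6.1, 9.3, -2.9]
opening: 0.113
```

```bash
python3 st.py
```

```text
th -0.002 gaugeTCP [20.4 37.9 96.9] gap 119.9 Fgauge [ 6.8  8.8 -2.9] Taxis -0.033 T [ 1.51 -0.83  0.67] 1.6454930870547604
-y dir in tool [ 0.566  0.824 -0.002]
```

>>> {"api": "step_arm", "payload": {"targets": "0 0 0 0 0 0.04; 0 0 0 0 0 0.08; 0 0 0 0 0 0.08; 0 0 0 0 0 0.08"}}

```text
time_s: 21.98
eef_pos: [0.6049, 0.0088, 0.097]
eef_rot: [-0.08, 0.933, -0.288, 0.202]
wrist_force: [6.3, 9.8, -2.4]
opening: 0.116
```

```bash
python3 st.py;  python3 - <<'E'
from h import *
c=cam("wrist"); save(c,"w17",None,1.5)
E
```

```text
th -0.077 gaugeTCP [20.3 37.8 97. ] gap 119.8 Fgauge [ 7.   9.2 -2.4] Taxis 1.434 T [ 0.77 -0.79  1.94] 1.7225878794085745
-y dir in tool [ 0.627  0.779 -0.001]
```

View pics/w17.png

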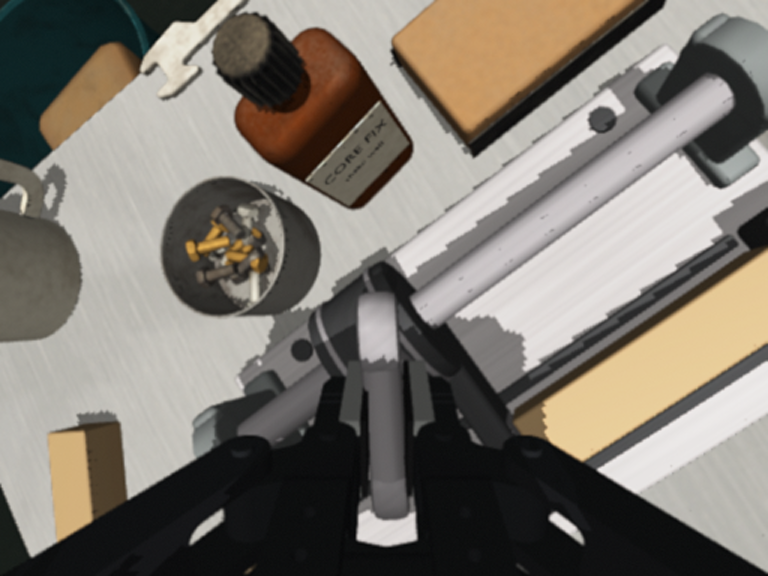

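>>> {"api": "step_arm", "payload": {"targets": "0 0 0 0 0 -0.04; 0 0 0 0 0 -0.05"}}

```text
time_s: 22.28
eef_pos: [0.6049, 0.0089, 0.0969]
eef_rot: [-0.076, 0.939, -0.266, 0.204]
wrist_force: [6.2, 9.9, -1.9]
opening: 0.115
```

```bash
python3 st.py
```

```text
th -0.029 gaugeTCP [20.4 37.9 96.9] gap 119.9 Fgauge [ 6.9  9.4 -1.9] Taxis 0.612 T [ 1.2  -0.81  1.24] 1.6732123443678129
-y dir in tool [ 0.588  0.809 -0.001]
```

>>> {"api": "step_arm", "payload": {"targets": "0 0 0 0 0 0; 0 0 0 0 0 0; 0 0 -3 0 0 0; 0 0 -25 0 0 0; 0 0 -70 0 0 0; 0 0 -130 0 0 0; 0 0 -150 0 0 0; 0 0 -150 0 0 0", "grip": 45}}

```text
time_s: 23.28
eef_pos: [0.542, 0.0021, 0.2351]
eef_rot: [-0.075, 0.938, -0.267, 0.206]
wrist_force: [-0.2, 0.7, 0.1]
opening: 0.449
```

Run:
```python
from h import *
p=np.load("g.npy");o=ctrl.get_obs();print(o["eef_pos"],o["wrist_force"],o["opening"])
c=cam("wrist"); save(c,"w18",None,1.5)
save(c,"w18b",None,1.5,np.r_[proj(c,gT(p,wing(120,0)[0])),proj(c,gT(p,arm(120)))])
```

```text
[0.54202946 0.00210586 0.2351351 ] [-0.16516454  0.72218385  0.07668904] 0.44868938840992495
```

View pics/w18.png

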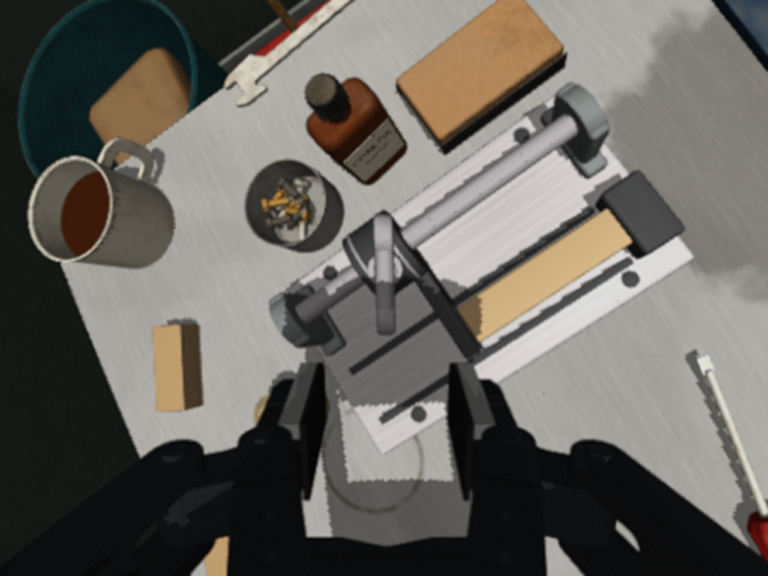

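View pics/w18b.png

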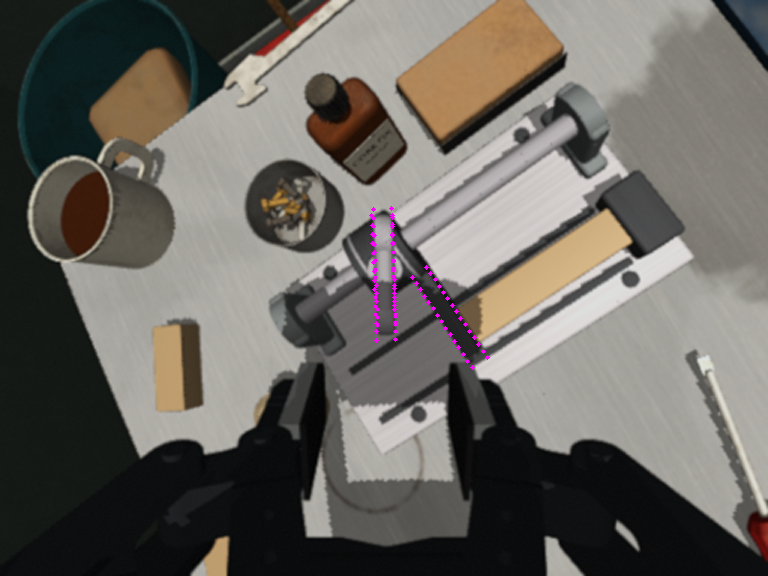

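Run:
```python
from h import *
c=cam("wrist"); save(c,"w19",(290,110,470,245),4.4)
```

```text
(no output)
```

View pics/w19.png

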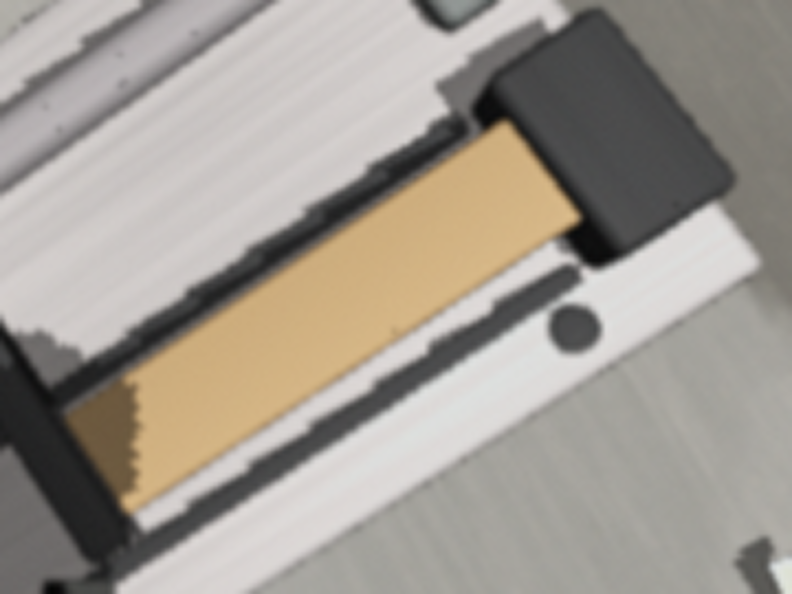

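Run:
```python
from bench import ticket,ctrl
o=ctrl.get_obs(); print(o["time_s"],o["wrist_force"]); print(ticket.hand_in())
```

```text
23.375 [-0.57638123  0.7171769   0.30904745]
the job is handed in; nothing more can be done
None
```

The length stop is set to the 120 mm bar, the wing screw is tight again, and the job is handed in at 23.4 s.

**What I did:**
- I turned the screw to about 1.43 rad and slid the collar back to a gap of about 150 mm.
- I laid the long bar flat in the bed and slid the collar up until the y force rose to about 9 N.
- I kept that force on while turning the screw back to its stop at 0. The tool measured about 1.4 N m there, then I let go and backed away.

**Last checks:**
- The tool read a gap of 119.9 mm just before I let go.
- A close picture showed the bar square, with no visible gap at the anvil or the stop arm. It lies nearer the rear lip of the bed.
- The wing and stop arm matched a model of screw 0 and gap 120 mm to within a few pixels.
- After I backed away, the wrist force was under 1 N and the gripper was clear of everything.
- I did not touch the other bars or bystanders, but I did not re-measure their positions at the end.
- No check failed or disagreed.

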